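# Rake two spacer sleeves from a tilt-out bin into the tray

### The job

One of the two small tilt-out bins holds two long spacer sleeves. First slide the parts tray along the bench, without lifting it, so that it squarely covers the dark mat in front of that bin; then swing that bin forward as far as it goes and rake both sleeves over its lip into the tray, rather than lifting them out from above. Finally swing the bin fully shut again, leaving the other bin closed, the tray on its mat and the things lying beside them where they are.

Things in the scene. Friction and masses are not known exactly. Their poses are not given: they have to be found in the camera images.
- rack_a: Fixed mount of the bin that holds the two long sleeves (left or right; both look alike). Origin: on the bench straight below the bin's hinge, mid-width. Its +x points away from the robot side into the rack, y along the hinge, z up. Two grey cheeks, outer faces 62 mm either side of the middle, stand beside the bin (x 2 to 88 mm, z 12 to 112 mm). The hinge line is along y at x = 0, z = 65 mm.
- bin_a (a joint): Swing of that white bin about its hinge, rad: 0 shut, 1.676 (96 deg, a fixed stop) fully forward. Gravity holds it shut. Pulled forward past about 1.0 it falls gently open by itself; pushed back below about 0.5 it falls shut. Damped hinge: 1 to 4 N at the lip moves it.
- bin_a_hinge (a point): Middle of the hinge line. Bin seen shut, measured from here: front panel 110 mm high, 4 mm thick (x 0 to 4 mm); flat floor 56 mm deep, 4 mm thick; inner width 96 mm, walls 4 mm; open above and behind. A 30 mm lip atop the panel leans 28 deg inwards (+x). Side walls reach x = 45 mm up to z = 50 mm, and x = 34 mm from there up to z = 130 mm.
- bin_a_foot (a point): Inner face of the front panel at the foot of the lip (moves with the bin). Fully forward, the front panel is the floor of a trough sloping 6 deg down to this point, 110 mm in -x of the hinge, and the lip is a ramp rising 22 deg from it. The sleeves then roll here, leaving about 75 mm of trough free behind them for fingers.
- bin_a_rear (a point): Middle of the bin floor's rear edge (moves with the bin), 56 mm from the hinge; a rib 16 mm high, 4 mm thick runs along it. Fully forward, the floor stands up as the trough's rear wall with this edge on top, 56 mm above the hinge, the rib overhanging towards the mouth. Pushing it there from inside in +x swings the bin shut.
- bin_a_lip (a point): Middle of the free edge of that bin's lip (moves with the bin). Shut: 16 mm in +x and 137 mm above the hinge line. Fully forward: about 137 mm in -x of the hinge line and at its height, 65 mm over the bench.
- mat_a (a point): Centre of the flat dark mat (110 mm along x, 140 mm along y, same as the tray, flush with the bench) in front of that bin, 180 mm in -x of the hinge; axes as rack_a. The tray's centre belongs here, its x along rack_a's x.
- tray: Loose open white tray, outside 110 (x) x 140 (y) x 30 mm high, walls 8 mm thick, floor 8 mm, 0.3 kg, empty. Origin: centre of its underside. It fits below the opened bin's lip (whose underside clears the bench by about 50 mm).
- sleeve_1: Loose grey sleeve of slippery plastic (friction on the bin about 0.3), a cylinder 22 mm in diameter and 80 mm long along its y. Origin: its centre. Lies across the bin, along y of rack_a, on the bin's floor just behind the front panel.
- sleeve_2: The second, equal sleeve, lying just behind the first at the rear of the same bin.
- rack_b: Fixed mount of the other, identical bin, holding two flat collars; frame as for rack_a, 145 mm beside it.
- bin_b (a joint): Swing of the other bin, as bin_a. To stay shut.
- collar_1: Flat grey ring, 36 mm across, 12 mm high, in the other bin. Stays there.
- collar_2: Its twin beside it in the other bin. Stays there.
- actuator: Bystander: small black linear actuator 105 mm long, 20 mm wide, 30 mm high, lying on the bench to the left. Origin: underside, mid-body; rod along +x.
- driver: Bystander: screwdriver 170 mm long lying on the bench to the right.
- bottle: Bystander: white bottle, 56 mm in diameter, 130 mm high, standing to the right of the rack. Origin: centre of its underside.
Not all that is in view belongs to the job. What is shaped like the sleeve_1 but purple or red is not meant.

How it is judged:
On the way, in this order (a step that is already met when the one before it is completed fails the run):
1. the tray covers the mat in front of the sleeves' bin (22 mm, 0.2 rad) (x of tray in the frame of mat_a between -0.022 and 0.022 m and y of tray in the frame of mat_a between -0.022 and 0.022 m and angle between the x axis of tray and the x axis of rack_a, either way round below 0.2 rad), for 0.2 s.
2. the bin is swung fully forward with both sleeves in it (value of joint bin_a above 1.6 rad and height (world z) of each of sleeve_1, sleeve_2 above 0.055 m), for 0.2 s.
3. both sleeves lie in the tray while the bin is still forward (x of sleeve_1 in the frame of tray between -0.05 and 0.05 m and y of sleeve_1 in the frame of tray between -0.065 and 0.065 m and z of each of sleeve_1, sleeve_2 in the frame of tray below 0.032 m and x of sleeve_2 in the frame of tray between -0.05 and 0.05 m and y of sleeve_2 in the frame of tray between -0.065 and 0.065 m and value of joint bin_a above 1 rad), for 0.2 s.
4. the bin is shut again (value of joint bin_a below 0.08 rad), for 0.2 s.
At the end, for the whole second after the job is handed in: The tray covers the mat of the sleeves' bin (centre within 22 mm in x and y, within 0.2 rad of square), both sleeves lie in it at rest, and both bins are shut (under 0.08 rad) (all of step 1 and x of sleeve_1 in the frame of tray between -0.05 and 0.05 m and y of sleeve_1 in the frame of tray between -0.065 and 0.065 m and z of each of sleeve_1, sleeve_2 in the frame of tray below 0.032 m and x of sleeve_2 in the frame of tray between -0.05 and 0.05 m and y of sleeve_2 in the frame of tray between -0.065 and 0.065 m and linear speed of each of sleeve_1, sleeve_2, tray below 0.02 m/s and value of joint each of bin_a, bin_b below 0.08 rad); the robot touches nothing.
It fails at once if a sleeve lifted high out of the bin instead of raked out (height (world z) of any of sleeve_1, sleeve_2 above 0.135 m).
It fails at once if the tray lifted off the bench (height (world z) of tray above 0.02 m).
It fails at once if the other bin swung open (value of joint bin_b above 0.2 rad).
It fails at once if a bystander pushed about (over 30 mm) (distance of any of actuator, driver, bottle from where it was at the start of the episode above 0.03 m).
It also fails if it takes over 54 s, if anything falls off the work surface, if the arm or the gripper's body presses on something with over 40 N, if the wrist force passes 120 N, or if a joint passes its speed limit or range.

### The arm

A 6-joint arm with a two-finger parallel gripper is mounted at the origin on the work surface. World frame = base frame: x ahead of the robot, y to its left, z up, the work surface at z = 0. Lengths are in m, angles in rad, forces in N, time in s.
With the tool pointing down it reaches from about 0.35 to 0.775 m from the base axis. Payload 5.5 kg.
Tool frame: the origin (TCP) lies on the front face of the gripper's body, between the roots of the fingers; the fingertips stand 73 mm ahead of it and the grasp point (between the pads) lies 54 mm ahead of it; z points along the fingers, y is the line along which they close (so a half turn about z gives the same grasp; the last joint's range is limited). The gripper opens to 85 mm and grips with 20 to 120 N. Pads are 22 mm wide; open, the fingers measure 114 mm over their backs; the gripper's body (76 mm by 85 mm) begins 54 mm behind the grasp point. The pads swing forward as they close: fully open they stand 13 mm farther back than shut.
Start: joints at [-1.299, 0.313, 0.046, 1.304, 0, 1.431], TCP at [0.23, -0.527, 0.304] pointing down, gripper open.
Joint ranges: [-2.76, 2.76], [-0.86, 1.69], [-1.03, 1.26], [-2.2, 2.34], [-1.47, 1.5], [-3.14, 3.14]. Speed limits (rad/s): [2.57, 2.57, 3.14, 3.14, 3.14, 3.14].

### API

Orientations are given as a rotation vector (axis times angle).
In Python, from plant import get_obs, get_image, camera_params, sign_off gives the robot as it stands.
- The arm moves only by the tool carry_out, never from a script. Its argument "moves" is a list of rows, each an object with "angular": the turn, a rotation vector about the world's x, y, z in rad, a list of three; "delta_pos": the shift along the world's x, y, z in m, a list of three; "jaw": the finger opening in m, from 0 to 0.0854. A call has 1 to 8 rows; each row shifts and turns the commanded pose from where the row before left it; what a row does not reach is not made up. A row lasts 1/8 s, in which the tool goes at most 62.5 mm and 10.7 degrees, less where a joint would pass 70% of its speed; a pose out of reach is approached as far as the arm can. A call with a gripper value outside its range is refused whole. The fingers move at their own pace and stop on an object; the grip force is fixed at half the most. Time passes only in rows, so rows that do not move let the fingers close. It gives the time, the measured TCP pose, the force, the opening and the grip force at its end, in the units of the state.
- get_obs(): the state, without advancing time (a new reading comes with each control period).
- get_image(name): name is "scene" or "top" or "wrist"; returns (picture, depth): 400x640x3 uint8, red, green, blue; 400x640 float32, m along the optical axis (not along the pixel's ray), 0 where there is no reading.
- camera_params(name): a dict with "fx", "fy", "cx", "cy" (pixels), "position" and "attitude" of the camera in the world. Camera axes: x right, y down, z forward; pixel columns grow to the right and rows downward; lengths in m; the calibration is good to about 2 mm. The wrist camera is an equidistant fisheye: a pixel r from the principal point sees the ray r / f radians off the axis. A picture is of the moment at which its call begins: read the wrist's pose just before it. camera_params takes no time and is no camera call; for the wrist camera it gives the pose at the moment of the call.
- sign_off(): hands the job in; it is judged then, once.
The state is a dict: "t": time; "joint_pos": joint angles; "joint_vel": joint speeds; "effort": joint torques, N m; "position": TCP position; "ee_rot": TCP orientation; "ft_force": force on the tool from outside, world axes, zero at the start; "moment": the same for the moment, N m; "opening": finger opening in m; "finger_force": force on a finger pad.
Only numpy, scipy, OpenCV 4.12 (cv2) and the standard library are available. Lean on these libraries where they do the work, as an engineer would, in place of code of your own. Each camera call takes 0.05 s, during which the arm holds its last target. There are 200 camera calls.

## Working session

There is one attempt and no reset: what is moved stays moved. The work goes in short steps, Python scripts to look and compute and a tool call to move; the robot and the scene stay as the last step left them, time stands still between calls to the robot, and variables do not carry over. Pictures are saved under pics/ and viewed, at most 10 in all, crops included, and the job is handed in when it is done.

Besides the shell and the picture viewer there is one more tool, called after "Call:" by a JSON object that holds its "op" and its "data", one argument or row to a line. carry_out: Moves the arm, as the interface text tells. Its arguments: {"type":"object","properties":{"moves":{"type":"array"}},"required":["moves"]}

```bash
mkdir -p pics; cat > h.py <<'E'
import numpy as np,cv2
from plant import get_obs,get_image,camera_params,sign_off
from scipy.spatial.transform import Rotation as R
def att(a):
    a=np.array(a,float)
    return a if a.shape==(3,3) else (R.from_rotvec(a).as_matrix() if a.size==3 else R.from_quat(a).as_matrix())
def cloud(n):
    p=camera_params(n); im,d=get_image(n)
    v,u=np.mgrid[:400,:640]
    P=np.stack([(u-p['cx'])/p['fx']*d,(v-p['cy'])/p['fy']*d,d],-1)@att(p['attitude']).T+np.array(p['position'])
    P[d==0]=np.nan
    return im,P
def save(n,im,s=1): cv2.imwrite('pics/'+n,cv2.resize(im[...,::-1],None,fx=s,fy=s,interpolation=cv2.INTER_CUBIC))
E
python3 - <<'E'
from h import *
print(get_obs())
for n in("top","scene"):
    print(camera_params(n)); im,P=cloud(n); save(n+'0.png',im,1.25); np.savez(n+'0.npz',im=im,P=P)
E
```

```text
{'t': 0.0, 'joint_pos': array([-1.29865535e+00,  3.14031798e-01,  4.49634574e-02,  1.30354945e+00,
        2.18922953e-05,  1.43120036e+00]), 'joint_vel': array([ 0.00110675,  0.00091125, -0.00060593, -0.00065192,  0.00013893,
        0.00011136]), 'effort': array([ 7.36643615e-04, -4.80626500e+01,  2.98533064e+01,  1.95767172e-02,
       -4.69556392e-05,  8.23227140e-06]), 'position': array([ 0.23001482, -0.52659143,  0.30298451]), 'ee_rot': array([-3.07347372e+00, -6.41824264e-01,  1.55073805e-04]), 'ft_force': array([-0.12592391, -0.46054275,  0.28841296]), 'moment': array([-0.00461959, -0.03129942,  0.00763666]), 'finger_force': 0.0, 'opening': 0.08545472863496933}
{'fx': 442.69723900462736, 'fy': 442.69723900462736, 'cx': 325.38151631228544, 'cy': 203.86283832830628, 'position': array([ 0.52858396, -0.00689202,  1.17297967]), 'attitude': array([-2.17518179,  2.17284932, -0.11001364])}
{'fx': 463.8410232064871, 'fy': 463.8410232064871, 'cx': 317.45331954621395, 'cy': 199.40994477298796, 'position': array([1.05620434, 0.31791165, 0.96913789]), 'attitude': array([-1.27147585, -2.49661702,  0.73377702])}
```

View pics/top0.png

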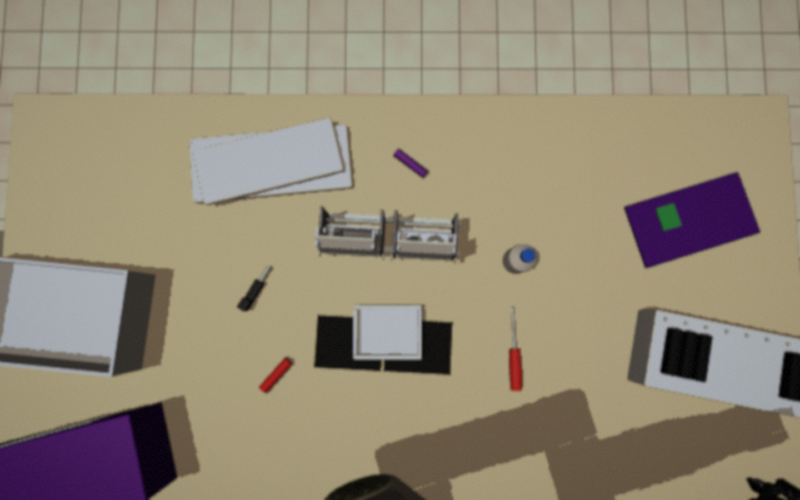

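View pics/scene0.png

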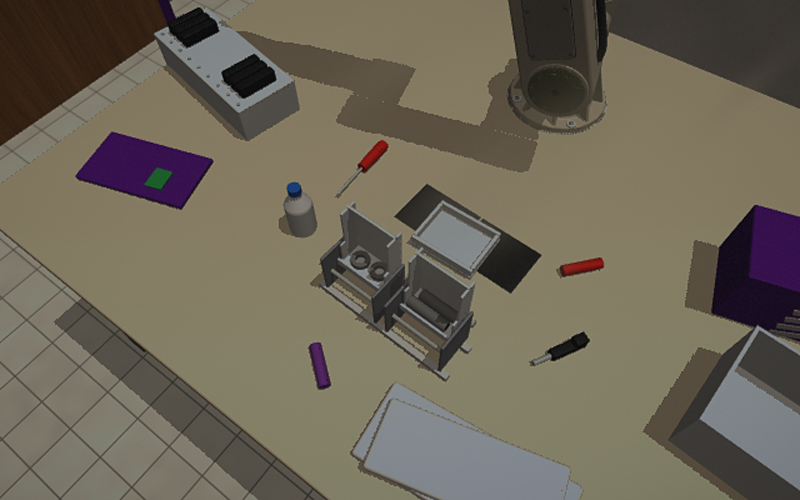

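Top view: the left bin (350,235) holds two long grey sleeves and the right bin (427,237) holds round collars. The tray is at (388,332), straddling the two mats (315–452, 316–374). Possible confusions: the purple cylinder (410,163), the red cylinder (276,374), and the collars (410–445,238). I choose the grey sleeves in the left bin and will check them in a crop.

```bash
python3 - <<'E'
from h import *
a=np.load('top0.npz');im,P=a['im'],a['P']
c=im[150:310,240:380]
s=np.load('scene0.npz')['im'][190:310,240:400]
a1=cv2.resize(c,(525,600),interpolation=cv2.INTER_CUBIC)
b1=cv2.resize(s,(270,202),interpolation=cv2.INTER_CUBIC)
out=np.zeros((600,795,3),np.uint8);out[:,:525]=a1;out[:202,525:]=b1
save('crop.png',out)
g=im.astype(int).sum(-1);z=P[...,2]
def rect(m,n):
    q=P[m][:,:2]; r=cv2.minAreaRect((q*1000).astype(np.float32)); print(n,m.sum(),r)
sub=np.zeros_like(g,bool);sub[240:310,240:380]=1
mat=sub&(g<120)&(abs(z)<.015)
rect(mat,'mats')
tray=sub&(z>.022)&(z<.04); rect(tray,'tray rim')
tf=sub&(g>420)
rect(cv2.morphologyEx(tf.astype(np.uint8),cv2.MORPH_OPEN,np.ones((3,3))).astype(bool),'tray white')
sub[:]=0;sub[160:215,245:380]=1
for lo,hi in((.09,.12),(.17,.21),(.19,.21)):
    m=sub&(z>lo)&(z<hi); rect(m,(lo,hi))
m=sub&(z>.19); q=P[m]; 
for s_ in (q[:,1]>np.median(q[:,1]),q[:,1]<=np.median(q[:,1])): print(np.round([q[s_].min(0),q[s_].max(0)],4))
# actuator, driver, bottle
E
```

```text
mats 2321 ((454.20965576171875, 37.51459503173828), (278.8542785644531, 104.07975769042969), 86.97090911865234)
tray rim 540 ((482.177490234375, 28.70867919921875), (106.99352264404297, 136.52969360351562), 0.03106062114238739)
tray white 6347 ((536.6051635742188, 46.37510681152344), (185.46942138671875, 356.0624084472656), 30.346677780151367)
(0.09, 0.12) 565 ((677.6173706054688, 25.372299194335938), (268.8857116699219, 87.95042419433594), 86.75371551513672)
(0.17, 0.21) 951 ((651.0590209960938, 27.239707946777344), (248.99827575683594, 33.726661682128906), 86.98725128173828)
(0.19, 0.21) 540 ((651.1563720703125, 27.234580993652344), (248.99827575683594, 33.53164291381836), 86.98725128173828)
[[0.6365 0.0474 0.1901]
 [0.6744 0.1522 0.2055]]
[[ 0.63   -0.0975  0.19  ]
 [ 0.6657  0.0473  0.2055]]
```

View pics/crop.png

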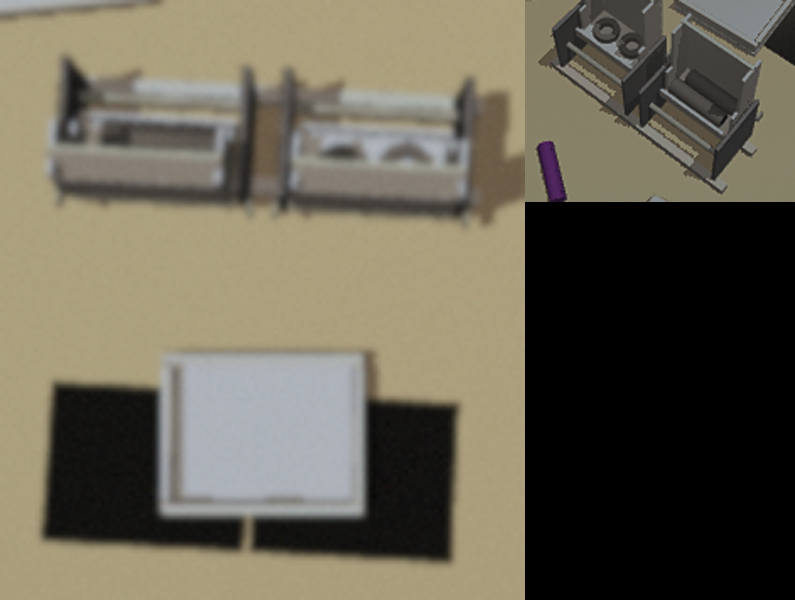

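Crop: the left bin has the long sleeves across it and the right bin has the rings. The tray's long side is along y. Estimates agree to about 2 mm between the mats and the bins: hinge_a (0.638, 0.1005), mat_a (0.458, 0.110), yaw −0.0525; tray (0.482, 0.029), yaw 0. I'll grip the tray's −y wall at (0.482, −0.037).

Call:
{"op": "carry_out", "data": {
  "moves": [
    {"delta_pos": [0.02,0.045,0],"angular": [0,0,-0.07],"jaw": 0.0854},
    {"delta_pos": [0.02,0.045,0],"angular": [0,0,-0.07],"jaw": 0.0854},
    {"delta_pos": [0.02,0.045,0],"angular": [0,0,-0.07],"jaw": 0.0854},
    {"delta_pos": [0.02,0.045,0],"angular": [0,0,-0.07],"jaw": 0.0854},
    {"delta_pos": [0.02,0.045,0],"angular": [0,0,-0.07],"jaw": 0.0854},
    {"delta_pos": [0.02,0.045,0],"angular": [0,0,-0.06],"jaw": 0.0854},
    {"delta_pos": [0.02,0.045,0],"angular": [0,0,0],"jaw": 0.0854},
    {"delta_pos": [0.02,0.045,0],"angular": [0,0,0],"jaw": 0.05}
  ]
}}

```text
t: 1.1
position: [0.3904, -0.1654, 0.3037]
ee_rot: [-3.142, -0.002, 0.0]
ft_force: [-0.5, 0.2, 0.1]
opening: 0.0695
finger_force: 0.0
```

Call:
{"op": "carry_out", "data": {
  "moves": [
    {"delta_pos": [0.03,0.04,0],"angular": [0,0,0],"jaw": 0.05},
    {"delta_pos": [0.03,0.04,0],"angular": [0,0,0],"jaw": 0.05},
    {"delta_pos": [0.032,0.05,-0.03],"angular": [0,0,0],"jaw": 0.05},
    {"delta_pos": [0,0,-0.04],"angular": [0,0,0],"jaw": 0.05},
    {"delta_pos": [0,0,-0.03],"angular": [0,0,0],"jaw": 0.05},
    {"delta_pos": [0,0,0],"angular": [0,0,0],"jaw": 0.05},
    {"delta_pos": [0,0,0],"angular": [0,0,0],"jaw": 0.05}
  ]
}}

```text
t: 1.98
position: [0.4806, -0.0402, 0.2067]
ee_rot: [3.141, 0.002, 0.001]
ft_force: [0.4, 1.4, 0.5]
opening: 0.0497
finger_force: 0.0
```

Call:
{"op": "carry_out", "data": {
  "moves": [
    {"delta_pos": [0,0.002,-0.04],"angular": [0,0,0],"jaw": 0.05},
    {"delta_pos": [0,0,-0.04],"angular": [0,0,0],"jaw": 0.05},
    {"delta_pos": [0,0,-0.03],"angular": [0,0,0],"jaw": 0.05},
    {"delta_pos": [0,0,-0.003],"angular": [0,0,0],"jaw": 0.02},
    {"delta_pos": [0,0,0],"angular": [0,0,0],"jaw": 0.0},
    {"delta_pos": [0,0,0],"angular": [0,0,0],"jaw": 0.0},
    {"delta_pos": [0,0,0],"angular": [0,0,0],"jaw": 0.0},
    {"delta_pos": [0,0,0],"angular": [0,0,0],"jaw": 0.0}
  ]
}}

```text
t: 2.98
position: [0.4816, -0.0384, 0.0947]
ee_rot: [3.14, 0.003, 0.006]
ft_force: [-1.1, 0.2, 6.6]
opening: 0.0055
finger_force: 60.3
```

Call:
{"op": "carry_out", "data": {
  "moves": [
    {"delta_pos": [-0.004,0.012,0],"angular": [0,0,-0.008],"jaw": 0.0},
    {"delta_pos": [-0.004,0.012,0],"angular": [0,0,-0.008],"jaw": 0.0},
    {"delta_pos": [-0.004,0.012,0],"angular": [0,0,-0.008],"jaw": 0.0},
    {"delta_pos": [-0.004,0.012,0],"angular": [0,0,-0.008],"jaw": 0.0},
    {"delta_pos": [-0.004,0.012,0],"angular": [0,0,-0.008],"jaw": 0.0},
    {"delta_pos": [-0.004,0.012,0],"angular": [0,0,-0.008],"jaw": 0.0},
    {"delta_pos": [-0.003,0.01,0],"angular": [0,0,-0.005],"jaw": 0.0},
    {"delta_pos": [0,0,0],"angular": [0,0,0],"jaw": 0.0}
  ]
}}

```text
t: 3.98
position: [0.4551, 0.0443, 0.0947]
ee_rot: [3.139, -0.08, 0.008]
ft_force: [0.1, -0.7, 7.9]
opening: 0.0058
finger_force: 60.4
```

Call:
{"op": "carry_out", "data": {
  "moves": [
    {"delta_pos": [0,0,0],"angular": [0,0,0],"jaw": 0.05},
    {"delta_pos": [0,0,0],"angular": [0,0,0],"jaw": 0.05},
    {"delta_pos": [0,0,0],"angular": [0,0,0],"jaw": 0.05},
    {"delta_pos": [0,0,0.04],"angular": [0,0,0],"jaw": 0.04},
    {"delta_pos": [0,0,0.06],"angular": [0,0,0],"jaw": 0.0},
    {"delta_pos": [0,0,0.06],"angular": [0,0,0],"jaw": 0.0},
    {"delta_pos": [-0.03,0,0.04],"angular": [0,0,0],"jaw": 0.0},
    {"delta_pos": [-0.03,0,0.0],"angular": [0,0,0],"jaw": 0.0}
  ]
}}

```text
t: 4.97
position: [0.3942, 0.0439, 0.2959]
ee_rot: [3.14, -0.081, 0.01]
ft_force: [-0.4, 0.8, -1.0]
opening: 0.0003
finger_force: 0.0
```

```bash
python3 - <<'E'
from h import *
print(get_obs()['position'],get_obs()['t'],get_obs()['opening'])
im,P=cloud('top'); a=im[150:310,240:380]; im2,P2=cloud('scene')
out=np.zeros((480,790,3),np.uint8);out[:,:420]=cv2.resize(a,(420,480));out[:300,420:]=cv2.resize(im2[130:310,240:462],(370,300))
save('t2.png',out)
z=P2[...,2]
for nm,PP in(('top',P),('scene',P2)):
    z=PP[...,2]
    m=(z>.022)&(z<.035)&(abs(PP[...,0]-.46)<.09)&(abs(PP[...,1]-.11)<.1)
    print(nm,m.sum(),cv2.minAreaRect((PP[m][:,:2]*1000).astype(np.float32)))
E
```

```text
[0.39423243 0.04385498 0.29589888] 4.975 0.0003091614875410751
top 597 ((459.6604309082031, 109.71495056152344), (140.10792541503906, 110.19841003417969), 86.58875274658203)
scene 694 ((460.7803039550781, 110.78108215332031), (140.6757354736328, 112.7561264038086), 86.60444641113281)
```

View pics/t2.png

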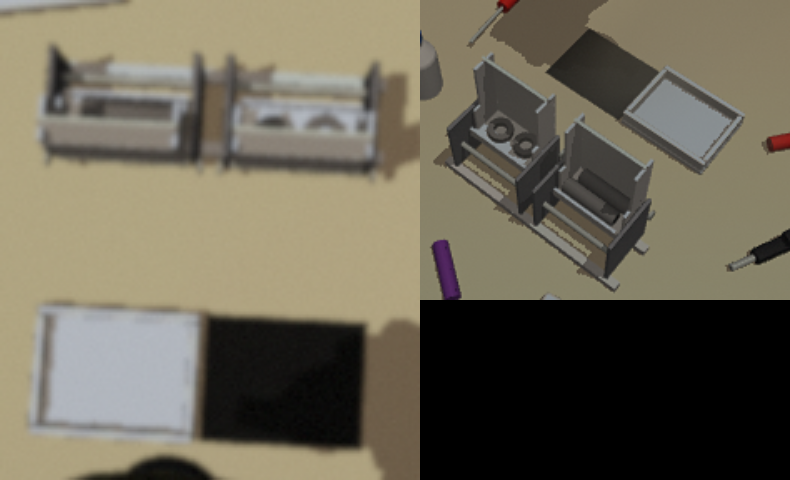

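The tray is centred on mat_a to within 2 mm (0.460, 0.110) and square. Next is hooking the lip from behind with closed fingers.

Call:
{"op": "carry_out", "data": {
  "moves": [
    {"delta_pos": [0.04,0.008,0.01],"angular": [0,0,0],"jaw": 0},
    {"delta_pos": [0.04,0.008,0.004],"angular": [0,0,0],"jaw": 0},
    {"delta_pos": [0.04,0.008,0],"angular": [0,0,0],"jaw": 0},
    {"delta_pos": [0.04,0.008,0],"angular": [0,0,0],"jaw": 0},
    {"delta_pos": [0.04,0.008,0],"angular": [0,0,0],"jaw": 0},
    {"delta_pos": [0.04,0.008,0],"angular": [0,0,0],"jaw": 0},
    {"delta_pos": [0.044,0.007,0],"angular": [0,0,0],"jaw": 0},
    {"delta_pos": [0,0,0],"angular": [0,0,0],"jaw": 0}
  ]
}}

```text
t: 6.08
position: [0.679, 0.0742, 0.3027]
ee_rot: [-3.123, 0.022, 0.005]
ft_force: [0.6, -0.5, -1.3]
opening: 0.0002
finger_force: 0.0
```

Call:
{"op": "carry_out", "data": {
  "moves": [
    {"delta_pos": [0,0,-0.03],"angular": [0,0,0],"jaw": 0},
    {"delta_pos": [0,0,-0.03],"angular": [0,0,0],"jaw": 0},
    {"delta_pos": [0,0,-0.012],"angular": [0,0,0],"jaw": 0},
    {"delta_pos": [-0.008,0,0],"angular": [0,0,0],"jaw": 0},
    {"delta_pos": [-0.014,0.001,0.003],"angular": [0,0,0],"jaw": 0},
    {"delta_pos": [-0.014,0.001,0.004],"angular": [0,0,0],"jaw": 0},
    {"delta_pos": [0,0,0],"angular": [0,0,0],"jaw": 0}
  ]
}}

```text
t: 6.95
position: [0.6399, 0.0758, 0.2438]
ee_rot: [-3.123, 0.019, -0.004]
ft_force: [0.7, -0.6, -0.0]
opening: 0.0001
finger_force: 0.2
```

```bash
python3 - <<'E'
from h import *
o=get_obs();print(o['joint_pos'].round(3),o['ft_force'])
im,P=cloud('top'); im2,P2=cloud('scene')
out=np.zeros((600,800,3),np.uint8);out[:,:400]=cv2.resize(im[150:300,250:350],(400,600));out[:360,400:]=cv2.resize(im2[130:310,250:450],(400,360))
save('t3.png',out)
E
```

```text
[-0.013  0.467  0.127  1.228  0.019  3.141] [ 0.73668499 -0.57101622 -0.00306781]
```

View pics/t3.png

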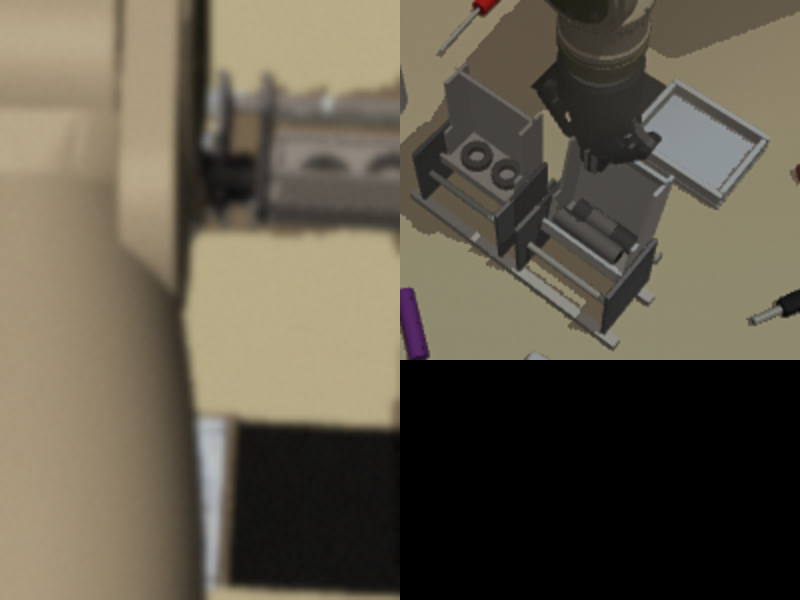

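The finger entered about 25 mm to the right because joint 6 reached its limit (3.14). I'll back out, turn the tool half a turn, which gives the same grasp, and redo the hook.

Call:
{"op": "carry_out", "data": {
  "moves": [
    {"delta_pos": [0.014,0,0],"angular": [0,0,0],"jaw": 0},
    {"delta_pos": [0.02,0,0],"angular": [0,0,0],"jaw": 0},
    {"delta_pos": [0.002,0,0],"angular": [0,0,0],"jaw": 0},
    {"delta_pos": [0,0,0.04],"angular": [0,0,0],"jaw": 0},
    {"delta_pos": [0,0,0.04],"angular": [0,0,0.1825],"jaw": 0},
    {"delta_pos": [0,0,0],"angular": [0,0,0.1825],"jaw": 0},
    {"delta_pos": [0,0,0],"angular": [0,0,0.1825],"jaw": 0},
    {"delta_pos": [0,0,0],"angular": [0,0,0.1825],"jaw": 0}
  ]
}}

```text
t: 8.05
position: [0.676, 0.0757, 0.3217]
ee_rot: [-2.922, -1.105, 0.011]
ft_force: [-0.3, -0.5, -0.9]
opening: -0.0003
finger_force: 0.0
```

Call:
{"op": "carry_out", "data": {
  "moves": [
    {"delta_pos": [0,0,0],"angular": [0,0,0.1825],"jaw": 0},
    {"delta_pos": [0,0,0],"angular": [0,0,0.1825],"jaw": 0},
    {"delta_pos": [0,0,0],"angular": [0,0,0.1825],"jaw": 0},
    {"delta_pos": [0,0,0],"angular": [0,0,0.1825],"jaw": 0},
    {"delta_pos": [0,0,0],"angular": [0,0,0.1825],"jaw": 0},
    {"delta_pos": [0,0,0],"angular": [0,0,0.1825],"jaw": 0},
    {"delta_pos": [0,0,0],"angular": [0,0,0.1825],"jaw": 0},
    {"delta_pos": [0,0,0],"angular": [0,0,0.1825],"jaw": 0}
  ]
}}

```text
t: 9.05
position: [0.676, 0.0757, 0.3215]
ee_rot: [-1.444, -2.779, 0.027]
ft_force: [0.0, -0.5, 0.4]
opening: -0.0001
finger_force: 0.0
```

Call:
{"op": "carry_out", "data": {
  "moves": [
    {"delta_pos": [0,0.01,0],"angular": [0,0,0.1825],"jaw": 0},
    {"delta_pos": [0,0.01,0],"angular": [0,0,0.1825],"jaw": 0},
    {"delta_pos": [0,0,0],"angular": [0,0,0.1825],"jaw": 0},
    {"delta_pos": [0,0,0],"angular": [0,0,0.1825],"jaw": 0},
    {"delta_pos": [0,0,0],"angular": [0,0,0.1825],"jaw": 0},
    {"delta_pos": [0,0,0],"angular": [0,0,0],"jaw": 0}
  ]
}}

```text
t: 9.8
position: [0.676, 0.0957, 0.3217]
ee_rot: [-0.084, -3.139, 0.03]
ft_force: [-0.3, 0.3, 0.8]
opening: -0.0
finger_force: 0.0
```

Call:
{"op": "carry_out", "data": {
  "moves": [
    {"delta_pos": [0.002,0.003,-0.03],"angular": [0,0,0],"jaw": 0},
    {"delta_pos": [0,0,-0.03],"angular": [0,0,0],"jaw": 0},
    {"delta_pos": [0,0,-0.024],"angular": [0,0,0],"jaw": 0},
    {"delta_pos": [-0.01,0.001,0.001],"angular": [0,0,0],"jaw": 0},
    {"delta_pos": [-0.014,0.001,0.003],"angular": [0,0,0],"jaw": 0},
    {"delta_pos": [-0.014,0.001,0.003],"angular": [0,0,0],"jaw": 0},
    {"delta_pos": [-0.012,0,0.002],"angular": [0,0,0],"jaw": 0},
    {"delta_pos": [-0.012,0.001,0.001],"angular": [0,0,0],"jaw": 0}
  ]
}}

```text
t: 10.8
position: [0.616, 0.1026, 0.2489]
ee_rot: [0.082, 3.139, -0.03]
ft_force: [1.6, -0.3, 0.0]
opening: -0.0004
finger_force: 0.5
```

Call:
{"op": "carry_out", "data": {
  "moves": [
    {"delta_pos": [-0.013,0.001,-0.001],"angular": [0,0,0],"jaw": 0},
    {"delta_pos": [-0.013,0,-0.004],"angular": [0,0,0],"jaw": 0},
    {"delta_pos": [-0.012,0.001,-0.005],"angular": [0,0,0],"jaw": 0},
    {"delta_pos": [-0.011,0.001,-0.006],"angular": [0,0,0],"jaw": 0},
    {"delta_pos": [-0.01,0,-0.008],"angular": [0,0,0],"jaw": 0},
    {"delta_pos": [-0.01,0.001,-0.008],"angular": [0,0,0],"jaw": 0}
  ]
}}

```text
t: 11.55
position: [0.5467, 0.1067, 0.216]
ee_rot: [0.082, 3.14, -0.03]
ft_force: [-0.4, -0.4, -0.3]
opening: 0.0003
finger_force: 0.1
```

Call:
{"op": "carry_out", "data": {
  "moves": [
    {"delta_pos": [-0.008,0,-0.01],"angular": [0,0,0],"jaw": 0},
    {"delta_pos": [-0.006,0,-0.01],"angular": [0,0,0],"jaw": 0},
    {"delta_pos": [0,0,0.02],"angular": [0,0,0],"jaw": 0},
    {"delta_pos": [0,0,0.03],"angular": [0,0,0],"jaw": 0},
    {"delta_pos": [-0.04,0,0.04],"angular": [0,0,0],"jaw": 0},
    {"delta_pos": [-0.05,0,0.04],"angular": [0,0,0],"jaw": 0},
    {"delta_pos": [-0.05,0,0],"angular": [0,0,0],"jaw": 0},
    {"delta_pos": [0,0,0],"angular": [0,0,0],"jaw": 0}
  ]
}}

```text
t: 12.55
position: [0.3915, 0.1068, 0.3251]
ee_rot: [-0.08, -3.14, 0.03]
ft_force: [0.1, -0.3, 1.0]
opening: -0.0001
finger_force: 0.0
```

```bash
python3 - <<'E'
from h import *
o=get_obs();print(o['t'],o['joint_pos'].round(3),o['position'],o['ft_force'])
im,P=cloud('top'); im2,P2=cloud('scene')
out=np.zeros((600,800,3),np.uint8);out[:,:400]=cv2.resize(im[150:300,250:350],(400,600));out[:360,400:]=cv2.resize(im2[130:310,250:450],(400,360))
save('t4.png',out)
np.savez('t4.npz',P=P2)
H=np.array([.638,.1005,.0]);ex=np.array([.9986,-.0525,0]);ey=np.array([.0525,.9986,0])
q=(P2-H)[130:310,250:450].reshape(-1,3);L=np.c_[q@ex,q@ey,q[:,2]]*1000
m=(abs(L[:,1])<35)&(L[:,2]<160)
for x in range(-160,20,6):
    s=L[m&(abs(L[:,0]-x)<3)]
    if len(s): print(x,len(s),np.percentile(s[:,2],[5,50,95]).round())
E
```

```text
12.55 [ 0.078 -0.018 -0.295  1.297 -0.019  0.129] [0.39145183 0.10675114 0.32508201] [ 0.06790248 -0.33614892  0.95155681]
-130 15 [77. 81. 83.]
-124 55 [82. 84. 86.]
-118 113 [57. 83. 86.]
-112 208 [56. 74. 83.]
-106 68 [55. 57. 59.]
-100 61 [55. 58. 60.]
-94 67 [57. 58. 61.]
-88 60 [57. 59. 61.]
-82 54 [57. 60. 63.]
-76 1 [74. 74. 74.]
-70 22 [74. 80. 82.]
-64 64 [80. 83. 85.]
-58 93 [79. 83. 86.]
-52 183 [61. 75. 83.]
-46 7 [64. 65. 67.]
-28 5 [-6. -5. -2.]
-22 93 [ -3.  -0. 119.]
-16 149 [ -3. 117. 121.]
-10 143 [ -2. 117. 121.]
-4 408 [ -2.  98. 120.]
2 227 [-3. 69. 85.]
8 59 [-3. -1. 68.]
14 31 [ 8. 11. 14.]
```

View pics/t4.png

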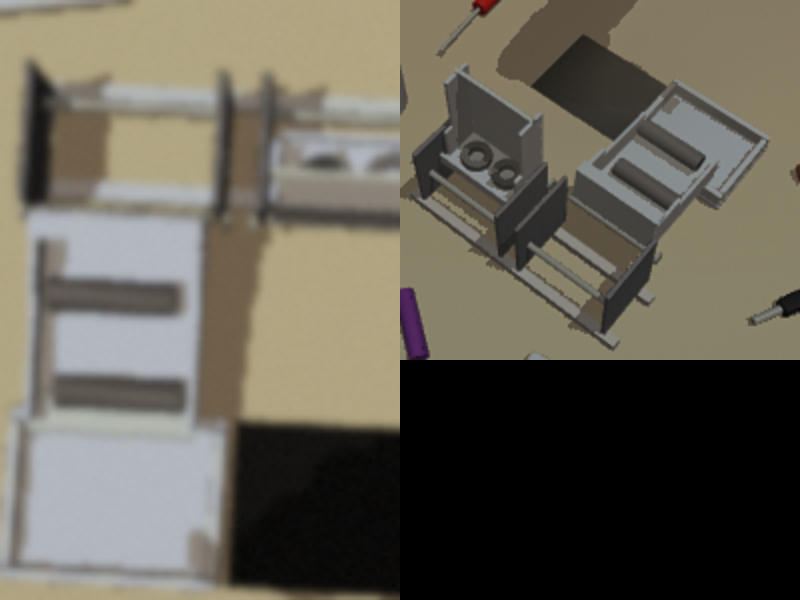

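Bin fully open, with sleeves at about x −120 and −62 mm from the hinge and still settling. I'll wait a moment and measure again.

Call:
{"op": "carry_out", "data": {
  "moves": [
    {"delta_pos": [0,0,0],"angular": [0,0,0],"jaw": 0.045},
    {"delta_pos": [0,0,0],"angular": [0,0,0],"jaw": 0.045},
    {"delta_pos": [0,0,0],"angular": [0,0,0],"jaw": 0.045},
    {"delta_pos": [0,0,0],"angular": [0,0,0],"jaw": 0.045},
    {"delta_pos": [0,0,0],"angular": [0,0,0],"jaw": 0.045}
  ]
}}

```text
t: 13.28
position: [0.3948, 0.1067, 0.3247]
ee_rot: [-0.081, -3.14, 0.03]
ft_force: [0.9, 0.4, 0.4]
opening: 0.0451
finger_force: 0.0
```

```bash
cat > prof.py <<'E'
from h import *
H=np.array([.638,.1005,.0]);ex=np.array([.9986,-.0525,0]);ey=np.array([.0525,.9986,0])
def prof(lo=-235,hi=10,c='scene'):
    im,P=cloud(c)
    q=(P-H)[130:310,240:450].reshape(-1,3);L=np.c_[q@ex,q@ey,q[:,2]]*1000
    m=(abs(L[:,1])<35)&(L[:,2]<160)
    for x in range(lo,hi,6):
        s=L[m&(abs(L[:,0]-x)<3)]
        if len(s): print(x,len(s),np.percentile(s[:,2],[5,50,95]).round(),end='; ')
    print();return im,P
E
python3 - <<'E'
from prof import *
prof(-160); o=get_obs();print(o['t'],o['opening'])
E
```

```text
-136 42 [64. 66. 68.]; -130 82 [62. 65. 70.]; -124 60 [61. 63. 67.]; -118 3 [69. 72. 74.]; -112 44 [75. 77. 80.]; -106 73 [76. 79. 81.]; -100 106 [71. 76. 80.]; -94 31 [74. 76. 79.]; -88 57 [79. 80. 83.]; -82 84 [78. 81. 84.]; -76 198 [58. 72. 81.]; -70 71 [58. 61. 64.]; -64 60 [59. 62. 64.]; -58 74 [60. 62. 65.]; -52 64 [61. 63. 65.]; -46 6 [64. 65. 67.]; -22 104 [ -3.   0. 119.]; -16 137 [ -3. 117. 121.]; -10 162 [ -3. 118. 122.]; -4 398 [ -2.  97. 119.]; 2 223 [-2. 69. 85.]; 8 58 [-3. -0. 14.]; 
13.325 0.04498889815152251
```

Call:
{"op": "carry_out", "data": {
  "moves": [
    {"delta_pos": [0.05,-0.001,-0.015],"angular": [0,0,0],"jaw": 0.045},
    {"delta_pos": [0.05,-0.001,-0.015],"angular": [0,0,0],"jaw": 0.045},
    {"delta_pos": [0.05,-0.001,-0.015],"angular": [0,0,0],"jaw": 0.045},
    {"delta_pos": [0.05,-0.001,-0.02],"angular": [0,0,0],"jaw": 0.045},
    {"delta_pos": [0.001,0,-0.04],"angular": [0,0,0],"jaw": 0.045},
    {"delta_pos": [0,0,-0.04],"angular": [0,0,0],"jaw": 0.045},
    {"delta_pos": [0,0,-0.025],"angular": [0,0,0],"jaw": 0.045},
    {"delta_pos": [0,0,-0.012],"angular": [0,0,0],"jaw": 0.045}
  ]
}}

```text
t: 14.32
position: [0.5948, 0.1026, 0.1409]
ee_rot: [-0.081, -3.137, 0.03]
ft_force: [-0.3, 0.1, 0.2]
opening: 0.0448
finger_force: 0.0
```

Call:
{"op": "carry_out", "data": {
  "moves": [
    {"delta_pos": [-0.009,0,-0.002],"angular": [0,0,0],"jaw": 0.045},
    {"delta_pos": [-0.009,0.001,-0.002],"angular": [0,0,0],"jaw": 0.045},
    {"delta_pos": [-0.008,0,-0.001],"angular": [0,0,0],"jaw": 0.045},
    {"delta_pos": [-0.007,0.001,0],"angular": [0,0,0],"jaw": 0.045},
    {"delta_pos": [-0.006,0,0],"angular": [0,0,0],"jaw": 0.045},
    {"delta_pos": [-0.006,0,0],"angular": [0,0,0],"jaw": 0.045},
    {"delta_pos": [-0.006,0.001,0],"angular": [0,0,0],"jaw": 0.045},
    {"delta_pos": [-0.005,0,0],"angular": [0,0,0],"jaw": 0.045}
  ]
}}

```text
t: 15.32
position: [0.5393, 0.1057, 0.1378]
ee_rot: [-0.081, -3.14, 0.03]
ft_force: [-0.1, 0.3, 0.9]
opening: 0.0451
finger_force: 0.4
```

Call:
{"op": "carry_out", "data": {
  "moves": [
    {"delta_pos": [-0.005,0,0.002],"angular": [0,0,0],"jaw": 0.045},
    {"delta_pos": [-0.005,0.001,0.002],"angular": [0,0,0],"jaw": 0.045},
    {"delta_pos": [-0.005,0,0.002],"angular": [0,0,0],"jaw": 0.045}
  ]
}}

```text
t: 15.7
position: [0.5242, 0.1067, 0.1439]
ee_rot: [-0.081, -3.14, 0.03]
ft_force: [-0.2, 0.1, -0.3]
opening: 0.045
finger_force: 0.0
```

```bash
python3 - <<'E'
from prof import *
im,P=prof()
save('t5.png',im[150:290,300:440],4)
E
```

```text
-235 4 [26. 27. 28.]; -229 36 [15. 28. 31.]; -223 22 [18. 25. 30.]; -211 1 [3. 3. 3.]; -199 3 [27. 28. 29.]; -193 9 [24. 28. 30.]; -187 9 [12. 26. 29.]; -181 3 [ 9.  9. 11.]; -139 7 [86. 89. 91.]; -133 48 [63. 87. 91.]; -127 110 [61. 78. 95.]; -121 88 [ 59.  64. 135.]; -115 96 [ 56.  60. 136.]; -109 125 [ 54.  59. 142.]; -103 222 [ 56. 106. 157.]; -97 135 [ 56. 134. 157.]; -91 62 [56. 59. 62.]; -85 67 [57. 59. 62.]; -79 71 [57. 60. 63.]; -73 65 [59. 61. 63.]; -67 70 [59. 61. 64.]; -61 68 [59. 62. 64.]; -55 72 [60. 62. 65.]; -49 34 [61. 63. 66.]; -25 32 [-4. -1.  2.]; -19 134 [ -3.   2. 120.]; -13 150 [ -3. 117. 121.]; -7 224 [ -2. 111. 121.]; -1 399 [ -1.  84. 111.]; 5 135 [-3.  1. 71.];
```

View pics/t5.png

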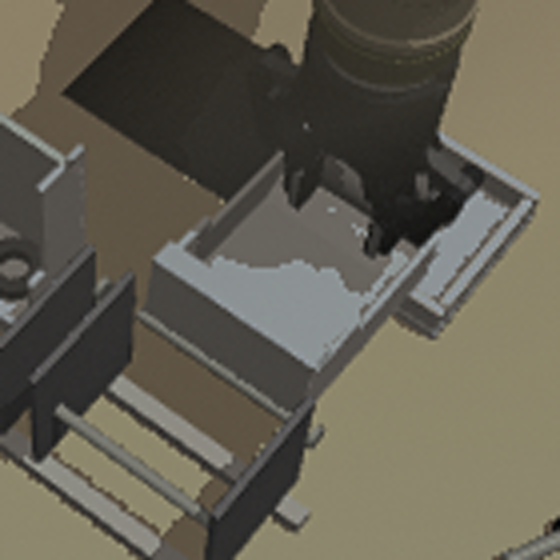

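The crop shows one sleeve already in the tray near x −193 and the other on the lip at about −137, ahead of the fingers. I'll push a little further.

Call:
{"op": "carry_out", "data": {
  "moves": [
    {"delta_pos": [-0.005,0,0.001],"angular": [0,0,0],"jaw": 0.045},
    {"delta_pos": [-0.005,0,0.001],"angular": [0,0,0],"jaw": 0.045},
    {"delta_pos": [-0.005,0.001,0.001],"angular": [0,0,0],"jaw": 0.045},
    {"delta_pos": [-0.004,0,0],"angular": [0,0,0],"jaw": 0.045},
    {"delta_pos": [0,0,0.04],"angular": [0,0,0],"jaw": 0.03},
    {"delta_pos": [0.03,0,0.05],"angular": [0,0,0],"jaw": 0},
    {"delta_pos": [0.04,-0.002,0.02],"angular": [0,0,0],"jaw": 0},
    {"delta_pos": [0.0,0,0],"angular": [0,0,0],"jaw": 0}
  ]
}}

```text
t: 16.75
position: [0.5789, 0.1054, 0.2587]
ee_rot: [0.082, 3.135, -0.029]
ft_force: [-0.2, 0.0, 0.1]
opening: -0.0002
finger_force: 0.0
```

```bash
python3 - <<'E'
from prof import *
im,P=prof(); o=get_obs();print(o['t'],o['position'])
save('t6.png',im[130:290,280:440],3.5)
E
```

```text
-235 4 [26. 26. 28.]; -229 45 [11. 27. 31.]; -223 40 [12. 21. 30.]; -217 7 [24. 26. 27.]; -211 19 [26. 29. 31.]; -205 32 [25. 28. 31.]; -199 54 [19. 24. 29.]; -193 15 [24. 26. 29.]; -187 32 [26. 28. 32.]; -181 69 [ 6. 27. 31.]; -175 148 [ 6. 19. 28.]; -169 6 [ 9. 10. 21.]; -139 9 [63. 65. 67.]; -133 60 [63. 66. 69.]; -127 69 [61. 64. 67.]; -121 83 [58. 62. 65.]; -115 85 [56. 59. 64.]; -109 74 [54. 57. 61.]; -103 64 [55. 57. 60.]; -97 66 [56. 58. 60.]; -91 68 [56. 59. 61.]; -85 68 [56. 59. 62.]; -79 68 [57. 60. 62.]; -73 69 [58. 60. 63.]; -67 66 [59. 61. 64.]; -61 70 [59. 62. 64.]; -55 66 [60. 62. 65.]; -49 36 [61. 63. 65.]; -25 33 [-4. -1.  2.]; -19 140 [ -3.   3. 121.]; -13 142 [ -3. 117. 121.]; -7 238 [ -3. 112. 122.]; -1 384 [ -2.  83. 110.]; 5 129 [-3.  2. 72.]; 
16.8 [0.57656745 0.10551328 0.25700104]
```

View pics/t6.png

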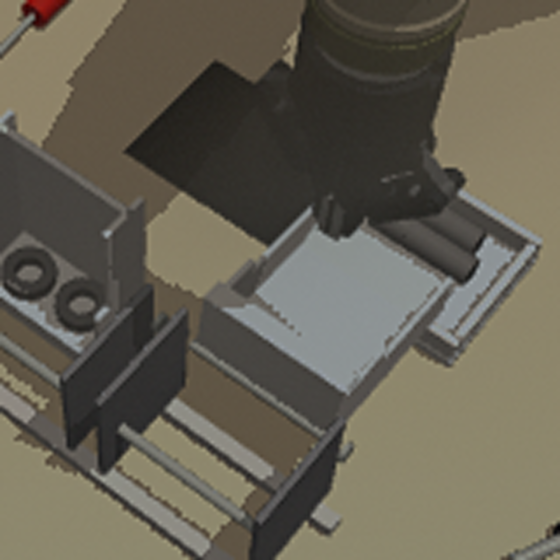

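Both sleeves lie in the tray (x about −182 and −205). Now I'll push the bin's rear rib in +x to shut it.

Call:
{"op": "carry_out", "data": {
  "moves": [
    {"delta_pos": [0.014,-0.002,-0.03],"angular": [0,0,0],"jaw": 0},
    {"delta_pos": [0,0,-0.03],"angular": [0,0,0],"jaw": 0},
    {"delta_pos": [0,0,-0.019],"angular": [0,0,0],"jaw": 0},
    {"delta_pos": [0.01,0,0],"angular": [0,0,0],"jaw": 0},
    {"delta_pos": [0.009,-0.001,0],"angular": [0,0,0],"jaw": 0},
    {"delta_pos": [0.009,0,0],"angular": [0,0,0],"jaw": 0},
    {"delta_pos": [0.009,-0.001,0],"angular": [0,0,0],"jaw": 0},
    {"delta_pos": [0.009,0,0],"angular": [0,0,0],"jaw": 0}
  ]
}}

```text
t: 17.8
position: [0.6364, 0.1015, 0.178]
ee_rot: [-0.081, -3.14, 0.03]
ft_force: [-3.0, -0.9, -1.2]
opening: -0.0001
finger_force: 1.7
```

Call:
{"op": "carry_out", "data": {
  "moves": [
    {"delta_pos": [0.009,-0.001,-0.001],"angular": [0,0,0],"jaw": 0},
    {"delta_pos": [0.009,0,-0.002],"angular": [0,0,0],"jaw": 0},
    {"delta_pos": [0.009,-0.001,-0.003],"angular": [0,0,0],"jaw": 0},
    {"delta_pos": [0.006,0,-0.003],"angular": [0,0,0],"jaw": 0},
    {"delta_pos": [0,0,0.055],"angular": [0,0,0],"jaw": 0},
    {"delta_pos": [0,0,0.055],"angular": [0,0,0],"jaw": 0},
    {"delta_pos": [0,0,0.03],"angular": [0,0,0],"jaw": 0},
    {"delta_pos": [0,0,0],"angular": [0,0,0],"jaw": 0}
  ]
}}

```text
t: 18.8
position: [0.6715, 0.0996, 0.3136]
ee_rot: [0.081, 3.13, -0.029]
ft_force: [0.9, 0.1, 0.0]
opening: 0.0
finger_force: 0.0
```

```bash
python3 - <<'E'
from prof import *
im,P=prof(); o=get_obs();print(o['t'],o['position'],o['ft_force'])
save('t7.png',im[110:290,250:450],3)
E
```

```text
-235 6 [26. 27. 28.]; -229 86 [10. 27. 31.]; -223 90 [13. 22. 31.]; -217 11 [24. 25. 27.]; -211 44 [26. 28. 30.]; -205 69 [24. 28. 32.]; -199 93 [20. 25. 29.]; -193 24 [24. 25. 28.]; -187 55 [26. 28. 30.]; -181 80 [ 7. 28. 32.]; -175 162 [ 5. 19. 28.]; -169 50 [ 4.  8. 11.]; -163 54 [ 4.  7. 10.]; -157 51 [ 5.  8. 10.]; -151 57 [ 4.  7. 10.]; -145 37 [ 5.  8. 11.]; -139 3 [10. 11. 11.]; -133 3 [28. 28. 29.]; -127 70 [ 7. 29. 32.]; -121 86 [-1. 17. 30.]; -115 20 [-4. -0.  3.]; -109 16 [-3. -1.  1.]; -103 17 [-2.  0.  2.]; -97 15 [-2. -1.  2.]; -91 15 [-3. -1.  2.]; -85 11 [-3. -1.  1.]; -79 9 [-2. -1.  2.]; -73 10 [-3. -1.  0.]; -67 5 [-2. -1. -0.]; -61 6 [-2. -1.  2.]; -55 5 [-1.  0.  1.]; -49 1 [-0. -0. -0.]; -25 1 [159. 159. 159.]; -19 149 [140. 150. 159.]; -13 219 [118. 130. 144.]; -7 237 [ 96. 109. 122.]; -1 220 [74. 86. 99.]; 5 102 [67. 71. 77.]; 
18.85 [0.67060954 0.09956603 0.31101189] [-0.61419728  0.16370257 -1.29111355]
```

View pics/t7.png

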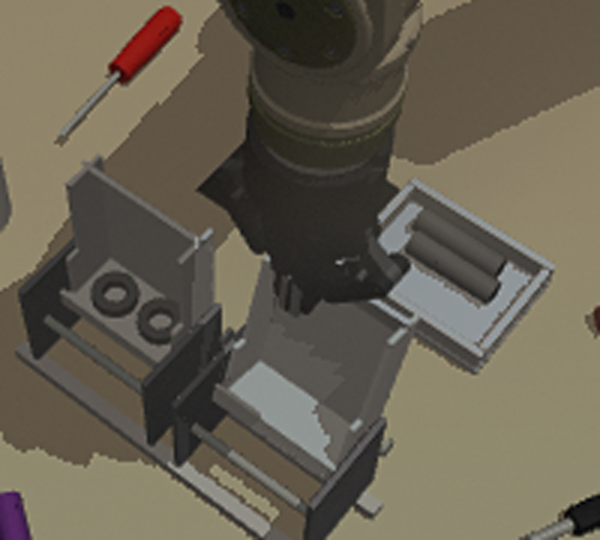

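Sleeves side by side in the tray; the bin is still swinging shut (about 0.25 rad). I'll wait and re-measure.

Call:
{"op": "carry_out", "data": {
  "moves": [
    {"delta_pos": [0,0,0.04],"angular": [0,0,0],"jaw": 0},
    {"delta_pos": [0,0,0],"angular": [0,0,0],"jaw": 0},
    {"delta_pos": [0,0,0],"angular": [0,0,0],"jaw": 0},
    {"delta_pos": [0,0,0],"angular": [0,0,0],"jaw": 0},
    {"delta_pos": [0,0,0],"angular": [0,0,0],"jaw": 0},
    {"delta_pos": [0,0,0],"angular": [0,0,0],"jaw": 0},
    {"delta_pos": [0,0,0],"angular": [0,0,0],"jaw": 0},
    {"delta_pos": [0,0,0],"angular": [0,0,0],"jaw": 0}
  ]
}}

```text
t: 19.85
position: [0.6687, 0.0997, 0.3488]
ee_rot: [-0.081, -3.14, 0.03]
ft_force: [-0.4, -0.8, -0.4]
opening: 0.0003
finger_force: 0.0
```

```bash
python3 - <<'E'
from prof import *
im,P=prof(); o=get_obs();print(o['t'],o['position'],o['ft_force'])
q=P-H;x=q@ex*1000;y=q@ey*1000;z=q[...,2]*1000
for yc,n in((0,'a'),(-145,'b')):
    m=(abs(y-yc)<40)&(z>100)&(z<165)&(abs(x)<60)
    print(n,m.sum(),np.polyfit(z[m],x[m],1))
m=(z>22)&(z<35)&(abs(x+180)<90)&(abs(y)<90)
print(cv2.minAreaRect(np.c_[x[m],y[m]].astype(np.float32)))
E
```

```text
-235 9 [24. 27. 28.]; -229 78 [16. 28. 32.]; -223 97 [13. 21. 30.]; -217 10 [24. 25. 27.]; -211 49 [26. 28. 31.]; -205 69 [25. 29. 31.]; -199 92 [19. 25. 29.]; -193 22 [24. 26. 29.]; -187 52 [26. 29. 30.]; -181 82 [ 6. 28. 31.]; -175 165 [ 6. 20. 28.]; -169 60 [ 4.  8. 10.]; -163 67 [ 4.  7. 10.]; -157 60 [ 4.  7. 10.]; -151 60 [ 5.  7. 10.]; -145 52 [ 4.  8. 10.]; -139 2 [ 9.  9. 10.]; -133 6 [26. 28. 29.]; -127 121 [-0. 27. 31.]; -121 180 [-3.  9. 28.]; -115 62 [-3. -1.  2.]; -109 66 [-4. -0.  2.]; -103 61 [-3. -0.  2.]; -97 61 [-4. -1.  2.]; -91 47 [-2. -1.  2.]; -85 21 [-3. -0.  1.]; -79 20 [-3. -1.  1.]; -73 12 [-2. -1.  2.]; -67 17 [-4. -1.  2.]; -61 10 [-2. -1. -0.]; -55 9 [-2.  0.  2.]; -49 4 [-2.  0.  1.]; -43 1 [0. 0. 0.]; 5 645 [ 68. 114. 156.]; 
19.9 [0.66866093 0.0996506  0.34883597] [-0.3044088   0.09386926 -0.6691512 ]
a 480 [1.91276569e-03 4.42363512e+00]
b 353 [7.91001186e-04 4.46537151e+00]
((-178.27301025390625, 1.4945144653320312), (139.9708251953125, 113.87672424316406), 89.58137512207031)
```

Both front panels are vertical, so both bins are shut. The tray is within 2 mm of the mat centre, and the sleeves are at rest inside it. Handing in.

```bash
python3 -c "
from plant import sign_off
print(sign_off())"
```

```text
the job is handed in; nothing more can be done
None
```

I handed the job in at about 20 s: the tray is within 2 mm of its mat centre, both sleeves were raked over the lip and lie in it, and both bins are shut; the bystanders were not re-measured, but the arm never worked near them, and sign-off gave no verdict.

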